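Hold a bottle at the inspection mark

TASK

Stand the lone white bottle upright, fully down, in the pocket of the spring-return slide on the inspection fixture while the slide is still home, and let go of it. Then pull the slide out by its upright handle until its pointer lines up with the mark on the scale rail, and keep it there against the spring: finish while still holding the handle, with the bottle standing in its pocket. Leave the jar, the tall bottle and the box of caps where they are.

Things in the scene. Friction and masses are not known exactly. Their poses are not given: they have to be found in the camera images.
- bottle_center (a point): White oblong plastic bottle, alone upright on the bench beside the fixture: body 44 x 28 mm in plan, 60 mm high, then a round cap 24 mm across up to 78 mm; 40-85 g. The point is its centre, 39 mm above its underside; x along the 44 mm side, y along the 28 mm side, z up. The same bottles in the fixed cardboard trays at the bench's edges are not used.
- pocket (a point): Centre of the pocket floor on the aluminium slide, where the bottle's underside belongs; 19 mm above the bench, level. Inside 52 mm (x) by 36 mm (y), walls 5 mm thick, 12 mm high: the bottle goes in with its 44 mm side along x, either way round. Moves with the slide. x, y, z are the fixture's axes: the slide is pulled out along -x (roughly towards the robot), z up.
- fixture: Blue-painted fixed base plate, 260 x 130 x 12 mm, with the slide. Origin on the bench, 40 mm in front (-x) of the home pocket; axes as for the pocket. It reaches 120 mm to -x, 140 mm to +x (a spring tube 32 mm farther), 80 mm to +y (scale rail side), 50 mm to -y. A black scanner head (42 x 30 mm, top 72 mm above the bench) is fixed 10 mm to -x and 88 mm to -y of the origin.
- handle (a point): Upright flat aluminium pull handle at the front of the slide, 105 mm in front (-x) of the pocket: 12 mm thick (x), 40 mm wide (y), top 85 mm above the bench, standing on a flat tongue whose top is 19 mm above the bench. The point is in the middle of its thickness and width, 63 mm above the bench, 22 mm below its top; axes as for the pocket. Room all round it for fingers.
- carriage (a joint): How far the slide is pulled out, m: 0 home, 0.09 at its end stop. A spring draws it home with 4 N at home, rising by 0.8 N per 10 mm; it goes home when let go.
- pointer (a point): Free end of the thin steel pointer (3 mm thick in x) that sticks out of the slide to the rail side (+y); 29 mm above the bench, 30 mm in front (-x) and 54 mm to +y of the pocket. Moves with the slide; axes as for the pocket.
- mark (a point): Top inner edge of a thin upright steel fin (3 mm thick in x) on the small clamp on the scale rail: the mark. Fixed during the job, but clamped elsewhere along the rail each time, 35 to 65 mm in front (-x) of the home pointer. 38 mm above the bench; axes as for the pocket. The pointer is at the mark when both have the same place along x; they pass without touching.
- tub: Squat blue screw jar with white lid, 64 mm across, 85 mm high, on the bench; origin at the centre of its underside. It and the lone bottle stand on opposite sides of the fixture, either way round. Not to be moved.
- wash: Tall round white bottle, 60 mm across, 160 mm high; origin at the centre of its underside. Not to be moved.
- caps: Low open cardboard box of white caps, 100 x 140 x 40 mm; origin at the centre of its underside. Not to be moved.
Mind the look-alikes: they are no part of the job. Leave any pink or yellow look-alike of the part that bears bottle_center alone.

How it is judged:
On the way, in this order (a step that is already met when the one before it is completed fails the run):
1. the bottle stands upright, fully down in the pocket and let go, with the slide home (within 6 mm) (x of bottle_center in the frame of pocket between -0.008 and 0.008 m and y of bottle_center in the frame of pocket between -0.008 and 0.008 m and z of bottle_center in the frame of pocket between 0.033 and 0.044 m and angle between bottle_center's own z axis and vertical below 0.12 rad and contact force between the fingers and bottle below 0.2 N and value of joint carriage below 0.006 m), for 0.2 s.
2. the slide is held by the fingers with its pointer within 5 mm of the mark, for half a second (x of pointer in the frame of mark between -0.005 and 0.005 m and contact force between the fingers and carriage above 2 N), for 0.5 s.
At the end, for the whole second after the job is handed in: The fingers are holding the slide (over 2 N on it) at rest with its pointer within 5 mm of the mark along the slide's travel, and the bottle stands upright (within 0.12 rad), fully down in the pocket (within 8 mm of its middle), untouched by the fingers (all of step 2 and velocity of joint carriage between -0.01 and 0.01 m/s and x of bottle_center in the frame of pocket between -0.008 and 0.008 m and y of bottle_center in the frame of pocket between -0.008 and 0.008 m and z of bottle_center in the frame of pocket between 0.033 and 0.044 m and angle between bottle_center's own z axis and vertical below 0.12 rad and contact force between the fingers and bottle below 0.2 N); the arm keeps its last pose, push and grip.
It fails at once if the jar is moved more than 15 mm (distance of tub from where it was at the start of the episode above 0.015 m).
It fails at once if the tall bottle is moved more than 15 mm (distance of wash from where it was at the start of the episode above 0.015 m).
It fails at once if the box of caps is moved more than 15 mm (distance of caps from where it was at the start of the episode above 0.015 m).
It also fails if it takes over 54 s, if anything falls off the work surface, if the arm or the gripper's body presses on something with over 40 N, if the wrist force passes 120 N, or if a joint passes its speed limit or range.

ROBOT

A 6-joint arm with a two-finger parallel gripper is mounted at the origin on the work surface. World frame = base frame: x ahead of the robot, y to its left, z up, the work surface at z = 0. Lengths are in m, angles in rad, forces in N, time in s.
With the tool pointing down it reaches from about 0.35 to 0.975 m from the base axis. Payload 4.9 kg.
Tool frame: the origin (TCP) lies on the front face of the gripper's body, between the roots of the fingers; the fingertips stand ctrl.finger_overhang ahead of it and the grasp point (between the pads) lies 54 mm ahead of it (ctrl.finger_overhang is the distance from the TCP to the fingertips, in m); z points along the fingers, y is the line along which they close (so a half turn about z gives the same grasp; the last joint's range is limited). The gripper opens to 85 mm and grips with 20 to 120 N. Pads are 22 mm wide; open, the fingers measure 114 mm over their backs; the gripper's body (76 mm by 85 mm) begins 54 mm behind the grasp point. The pads swing forward as they close: fully open they stand 13 mm farther back than shut.
Start: joints at [-0.119, 0.053, 1.613, -0, 1.476, -0.119], TCP at [0.625, 0, 0.304] pointing down, gripper open.
Joint ranges: [-3.01, 3.01], [-1.01, 2.22], [0.06, 2.58], [-1.02, 4.17], [0.09, 2.62], [-3.14, 3.14]. Speed limits (rad/s): [2.57, 2.57, 3.14, 3.14, 3.14, 3.14].

INTERFACE

Orientations are given as a rotation vector (axis times angle).
In Python, from station import ctrl, vision gives the robot as it stands. The module is installed in compiled form; this text tells all that it offers.
- The arm moves only by the tool drive_tool, never from a script. Its argument "rows" is a list of rows, each a list of 2 entries, a list of its own where there are three numbers: the shift along the tool's x, y, z in m, then the turn about the tool's z in rad. A call has 1 to 10 rows; each row shifts and turns the commanded pose from where the row before left it, along the tool's axes as they then stand; what a row does not reach is not made up. A row lasts 1/10 s, in which the tool goes at most 50 mm and 8.59 degrees, less where a joint would pass 70% of its speed; a pose out of reach is approached as far as the arm can. A call with a gripper value outside its range is refused whole. "jaw" is the closure, from 0 (fully open) to 1 (shut), set as the call begins (left out, the last holds). The fingers move at their own pace and stop on an object; "grip_force" is the grip in N (left out, the last holds). Time passes only in rows, so rows that do not move let the fingers close. It gives the time, the measured TCP pose, the force, the opening and the grip force at its end, in the units of the state.
- ctrl.get_obs(): the state, without advancing time (a new reading comes with each control period).
- vision.get_image(name): name is "scene" or "side" or "wrist"; returns a dict with "image" (480x640x3 uint8, blue, green, red), "vertical_fov" (degrees; the focal length in pixels is half the picture's height over the tangent of half this angle, whatever the lens; pixels are square), "cx", "cy" (the principal point, pixels), "dist_coeffs" ([k1, k2, p1, p2, k3] as OpenCV has them; the pictures are not rectified), "R" (3x3) and "t" (3): a world point X has camera coordinates R X + t. Camera axes: x right, y down, z forward; pixel columns grow to the right and rows downward; lengths in m; the calibration is good to about 2 mm. A picture is of the moment at which its call begins. There is no depth.
- ctrl.finish_job(): hands the job in; it is judged then, once.
The state is a dict: "t": time; "q": joint angles; "dq": joint speeds; "effort": joint torques, N m; "tool_pos": TCP position; "tool_rot": TCP orientation; "contact_force": force on the tool from outside, world axes, zero at the start; "wrist_torque": the same for the moment, N m; "opening": finger opening in m; "grip_force": force on a finger pad.
Only numpy, scipy, OpenCV 4.12 (cv2) and the standard library are available. Lean on these libraries where they do the work, as an engineer would, in place of code of your own. Each camera call takes 0.05 s, during which the arm holds its last target. There are 200 camera calls.

## Working session

There is one attempt and no reset: what is moved stays moved. The work goes in short steps, Python scripts to look and compute and a tool call to move; the robot and the scene stay as the last step left them, time stands still between calls to the robot, and variables do not carry over. Pictures are saved under pics/ and viewed, at most 10 in all, crops included, and the job is handed in when it is done.

Besides the shell and the picture viewer there is one more tool, called after "Request:" as name(argument=value, ...), one argument or row to a line, values as JSON. drive_tool: Moves the arm, as the interface text tells. Its arguments: {"type":"object","properties":{"rows":{"type":"array","items":{"type":"array"}},"jaw":{"type":"number"},"grip_force":{"type":"number"}},"required":["rows"]}

```bash
mkdir -p pics
cat > h.py <<'E'
import numpy as np, cv2, json, pickle
from station import ctrl, vision
def grab(n,save=None):
    d=vision.get_image(n)
    if save: cv2.imwrite('pics/'+save,d['image']); pickle.dump(d,open('pics/'+save+'.pkl','wb'))
    return d
def K(d):
    f=240/np.tan(np.radians(d['vertical_fov'])/2); return np.array([[f,0,d['cx']],[0,f,d['cy']],[0,0,1.]])
def plane(d,px,z):
    p=cv2.undistortPoints(np.array(px,float).reshape(-1,1,2),K(d),np.array(d['dist_coeffs'],float)).reshape(-1,2)
    R=np.array(d['R']);t=np.array(d['t']);C=-R.T@t
    r=np.c_[p,np.ones(len(p))]@R
    return C+r*((z-C[2])/r[:,2])[:,None]
def proj(d,X):
    return cv2.projectPoints(np.array(X,float).reshape(-1,1,3),cv2.Rodrigues(np.array(d['R'],float))[0],np.array(d['t'],float),K(d),np.array(d['dist_coeffs'],float))[0].reshape(-1,2)
def load(s): return pickle.load(open('pics/'+s+'.pkl','rb'))
E
python3 - <<'E'
from h import *
print(ctrl.finger_overhang, ctrl.get_obs())
a=grab('scene','s0.png');b=grab('side','d0.png');c=grab('wrist','w0.png')
for d in(a,b,c): print(-np.array(d['R']).T@d['t'],d['vertical_fov'],d['dist_coeffs'])
E
```

```text
0.0726 {'t': 0.0, 'q': array([-1.19019761e-01,  5.33630824e-02,  1.61428533e+00,  1.10167196e-05,
        1.47600297e+00, -1.19013682e-01]), 'dq': array([-9.13846230e-04,  3.20974231e-04,  2.72337338e-05, -1.04838335e-03,
       -4.39278765e-04,  5.27068821e-04]), 'effort': array([ 2.70554956e-04, -3.93670499e+01, -3.70175600e+01, -1.62778279e-04,
        6.93513779e-03, -6.06393527e-06]), 'tool_pos': array([6.24528486e-01, 4.67369564e-05, 3.02664185e-01]), 'tool_rot': array([-2.22029984e+00, -2.22028401e+00,  1.98442140e-03]), 'contact_force': array([-0.51023754,  0.2400256 ,  0.81833004]), 'wrist_torque': array([ 0.0164696 , -0.00922121,  0.06724378]), 'grip_force': 0.0, 'opening': 0.08536080392506994}
[ 1.25116427 -0.07862176  0.72780622] 54.09597403612008 [-0.09487517  0.          0.          0.          0.        ]
[ 0.19389917 -0.56271932  0.50494831] 56.38848721151211 [-0.11562707  0.          0.          0.          0.        ]
[0.62256379 0.07833276 0.37206369] 58.96608328758382 [-0.0749063  0.         0.         0.         0.       ]
```

View pics/s0.png

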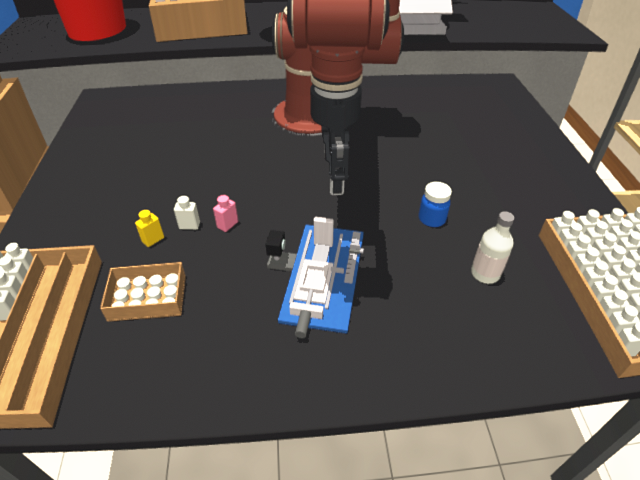

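View pics/w0.png

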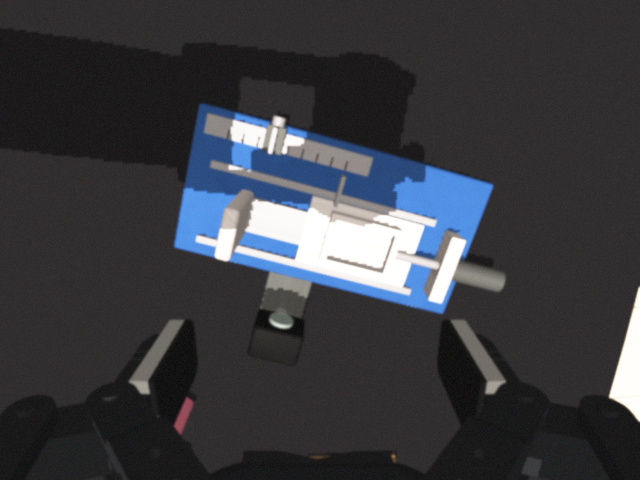

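View pics/d0.png

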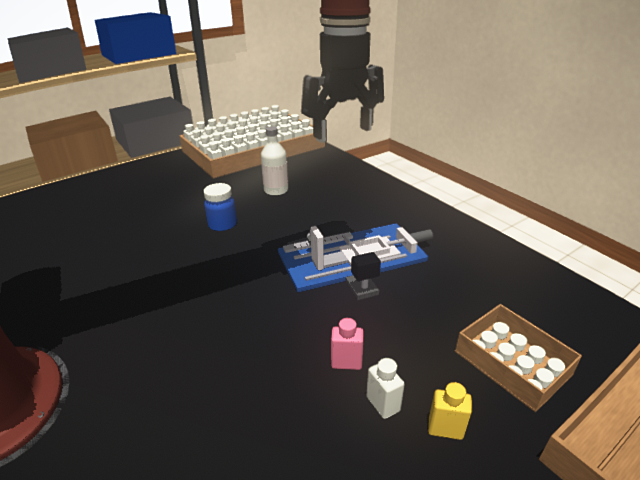

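The scene shows a white bottle at about (187,215), between a yellow one (150,228) and a pink one (226,214). The wrist view shows the plate (corners (200,103), (493,185), (443,313), (175,247)), the mark clamp at (278,130) and the pointer at (342,180). The side view shows the white bottle's cap at (387,368).

```bash
cat > m.py <<'E'
from h import *
w=load('w0.png');s=load('s0.png');d=load('d0.png')
hsv=cv2.cvtColor(w['image'],cv2.COLOR_BGR2HSV)
m=cv2.inRange(hsv,(105,150,60),(125,255,255)); m=cv2.morphologyEx(m,cv2.MORPH_OPEN,np.ones((3,3)))
ys,xs=np.nonzero(m); P=plane(w,np.c_[xs,ys],0.012)[:,:2]
r=cv2.minAreaRect((P*1000).astype(np.float32)); print('plate',r)
B=cv2.boxPoints(r)/1000
# long axis pointing +x
e=[B[1]-B[0],B[2]-B[1]]; L=max(e,key=np.linalg.norm); L=L/np.linalg.norm(L); L=L if L[0]>0 else -L
N=np.array([-L[1],L[0]]); c=np.array(r[0])/1000
O=c-L*0.010-N*0.015
f=lambda x,y:O+L*x+N*y
print('yaw',np.arctan2(L[1],L[0]),'origin',O,'pocket',f(.04,0),'handle',f(-.065,0))
q=lambda p:np.array([(p[:2]-O)@L,(p[:2]-O)@N])
print('check handle,pointer',[q(plane(w,[p],z)[0]) for p,z in(((342,180),.029),((236,196),.085),((278,140),.038))])
def ray(d,p):
    a=plane(d,[p],0)[0];b=plane(d,[p],.2)[0];return a,b
def mask(d,x0,y0,x1,y1):
    h=cv2.cvtColor(d['image'],cv2.COLOR_BGR2HSV); k=cv2.inRange(h,(0,0,70),(180,70,255)); z=np.zeros_like(k); z[y0:y1,x0:x1]=k[y0:y1,x0:x1]; return z
for dd,b,n in((s,(170,192,205,240),'scene'),(d,(360,352,412,425),'side')):
    k=mask(dd,*b); x,y,ww,hh=cv2.boundingRect(k); print(n,x,y,ww,hh)
o=np.vstack([cv2.resize(s['image'][185:245,160:245],(680,480),interpolation=cv2.INTER_CUBIC)])
o2=cv2.resize(d['image'][350:425,350:420],(448,480),interpolation=cv2.INTER_CUBIC)
o3=cv2.resize(w['image'][95:215,190:370],(720,480))
cv2.imwrite('pics/c1.png',cv2.resize(np.hstack([cv2.resize(o,(440,311)),cv2.resize(o2,(290,311))]),(730,311)))
E
python3 m.py
```

```text
plate ((633.6526489257812, -14.784530639648438), (129.92210388183594, 258.6407470703125), 74.91736602783203)
yaw -0.26324162 origin [ 0.62009395 -0.02666569] pocket [ 0.65871602 -0.03707416] handle [ 0.5573331  -0.00975191]
check handle,pointer [array([0.00948877, 0.05034606]), array([-0.06361284,  0.02914128]), array([-0.04768078,  0.06874675])]
scene 173 195 28 35
side 366 357 39 62
```

View pics/c1.png

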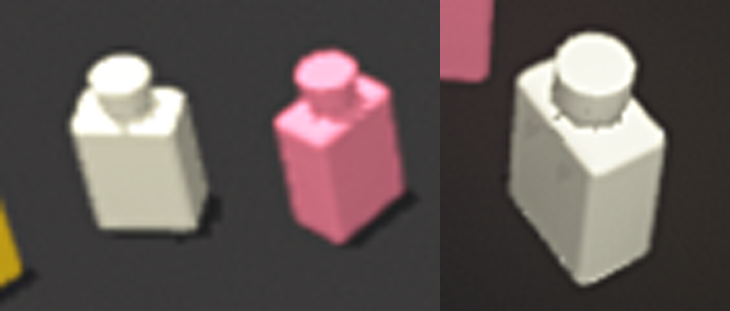

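The white bottle's cap top centre is about (183.2,199.3) in the scene view and (387.4,365.7) in the side view. Next I cast rays onto z = 0.078.

Run:
```python
from h import *
s=load('s0.png');d=load('d0.png')
print(plane(s,[(183.2,199.3)],.078),plane(d,[(387.4,365.7)],.078))
# top-face / bottom corners from crops
S=lambda x,y:(160+x/440*85,185+y/311*60)
D=lambda x,y:(350+(x-440)/290*70,350+y/311*75)
print('side top corners',plane(d,[D(517,80),D(597,174),D(665,133)],.06))
print('scene top front',plane(s,[S(75,132),S(178,132),S(190,94)],.06))
print('pink,yellow', plane(s,[S(328,70)],.078),plane(s,[(148,214)],.078))
w=load('w0.png')
print('wrist axes',np.array(w['R']))
```

```text
[[ 0.46193662 -0.30242039  0.078     ]] [[ 0.4634578  -0.30446862  0.078     ]]
side top corners [[ 0.45176604 -0.28394599  0.06      ]
 [ 0.44814    -0.32472444  0.06      ]
 [ 0.47424005 -0.32553445  0.06      ]]
scene top front [[ 0.47597988 -0.32294372  0.06      ]
 [ 0.47971897 -0.27981657  0.06      ]
 [ 0.45579799 -0.27728406  0.06      ]]
pink,yellow [[ 0.46684566 -0.21608948  0.078     ]] [[ 0.50321379 -0.37073001  0.078     ]]
wrist axes [[ 9.99998526e-01  4.56911887e-04 -1.65487690e-03]
 [ 9.45658770e-04 -9.51115668e-01  3.08833438e-01]
 [-1.43286968e-03 -3.08834548e-01 -9.51114698e-01]]
```

Request:
drive_tool(
  rows=[
    [[-0.038,-0.02,0.013],0],
    [[-0.038,-0.02,0.013],0],
    [[-0.038,-0.02,0.013],0],
    [[-0.038,-0.02,0.013],0],
    [[-0.038,-0.02,0.013],0],
    [[-0.038,-0.02,0.013],0],
    [[-0.038,-0.02,0.013],0],
    [[-0.038,-0.02,0.013],0],
    [[0,0,0],0.087],
    [[0,0,0],0],
  ],
  jaw=0,
)

```text
t: 1.15
tool_pos: [0.4639, -0.3048, 0.1989]
tool_rot: [-2.317, -2.119, 0.0]
contact_force: [-0.4, -0.7, -0.4]
opening: 0.0855
grip_force: 0.0
```

Run:
```python
from h import *
o=ctrl.get_obs();print(o['t'],o['tool_pos'],o['tool_rot'])
d=grab('wrist','w1.png')
print(proj(d,[[.463,-.303,.078],[.463,-.303,.06]]))
```

```text
1.15 [ 0.46394926 -0.3047598   0.1989295 ] [-2.31715145e+00 -2.11873008e+00  4.35481430e-05]
[[319.12435857 270.58589415]
 [318.9960602  257.73086617]]
```

View pics/w1.png

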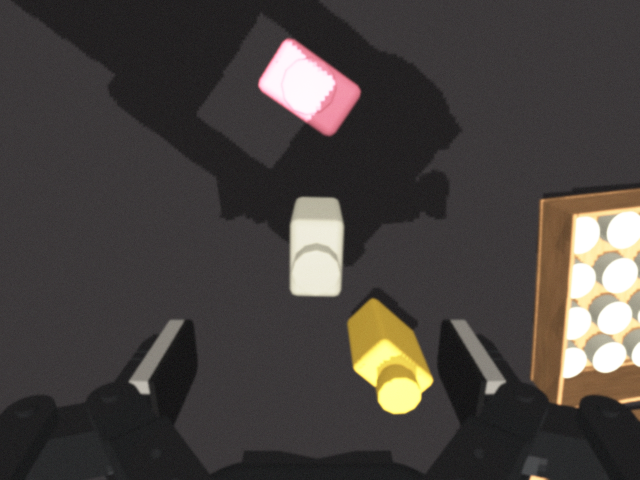

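The white bottle is under the tool and aligned, with its cap at (317,272) against a predicted (319,271). Descend and grip.

Request:
drive_tool(
  rows=[
    [[0.001,-0.002,0.035],0],
    [[0,0,0.035],0],
    [[0,0,0.025],0],
    [[0,0,0.007],0],
    [[0,0,0],0],
  ],
  jaw=0,
)

```text
t: 1.7
tool_pos: [0.4631, -0.3018, 0.0971]
tool_rot: [-2.312, -2.124, 0.0]
contact_force: [-0.1, -0.3, -0.5]
opening: 0.0852
grip_force: 0.0
```

Request:
drive_tool(
  rows=[
    [[0,0,0],0],
    [[0,0,0],0],
    [[0,0,0],0],
    [[0,0,0],0],
    [[0,0,0],0],
    [[0,0,0],0],
    [[0,0,0],0],
    [[0,0,0],0],
  ],
  jaw=1,
  grip_force=40,
)

```text
t: 2.5
tool_pos: [0.4637, -0.3034, 0.0991]
tool_rot: [2.315, 2.122, 0.0]
contact_force: [-0.8, 0.9, 4.8]
opening: 0.0275
grip_force: 40.6
```

Request:
drive_tool(
  rows=[
    [[0,0,-0.025],0],
    [[0,0,-0.04],0],
    [[0,0,-0.04],0],
    [[0.035,0.021,-0.005],0],
    [[0.035,0.021,0],0],
    [[0.035,0.021,0],0],
    [[0.035,0.021,0],0],
    [[0.035,0.021,0],0],
    [[0.035,0.021,0],0],
    [[0.036,0.022,0],0],
  ],
)

```text
t: 3.5
tool_pos: [0.6322, -0.0691, 0.207]
tool_rot: [-2.315, -2.122, 0.001]
contact_force: [1.5, -0.0, -0.6]
opening: 0.0274
grip_force: 40.0
```

Request:
drive_tool(
  rows=[
    [[0.036,0.022,0],0],
    [[0,0,0],-0.14],
    [[0,0,0],-0.14],
    [[0,0,0],-0.14],
    [[0,0,0],-0.14],
    [[0,0,0],-0.14],
    [[0,0,0],-0.14],
    [[0,0,0],-0.14],
    [[0,0,0],-0.14],
    [[0,0,0],-0.14],
  ],
)

```text
t: 4.5
tool_pos: [0.6564, -0.0366, 0.2068]
tool_rot: [-0.612, -3.08, 0.0]
contact_force: [0.0, 0.1, -0.6]
opening: 0.0276
grip_force: 40.0
```

Request:
drive_tool(
  rows=[
    [[0,0,0],-0.135],
    [[0,0,0],0],
    [[0,0,0],0],
    [[0,0,0],0],
  ],
)

```text
t: 4.9
tool_pos: [0.6568, -0.0366, 0.2075]
tool_rot: [-0.414, -3.114, -0.0]
contact_force: [-0.8, -0.1, -0.9]
opening: 0.0274
grip_force: 39.9
```

Run:
```python
from h import *
from scipy.spatial.transform import Rotation as Ro
o=ctrl.get_obs();print(o['tool_pos'],o['opening'],o['grip_force'],o['contact_force'])
R=Ro.from_rotvec(o['tool_rot']).as_matrix();print(R,np.arctan2(R[1,1],R[0,1]))
d=np.array([.6587,-.0371,0])-o['tool_pos'];print('tool shift to pocket',R.T@d)
s=grab('scene','s1.png');e=grab('side','d1.png')
def crop(a,c,h=75): 
    x,y=map(int,c); x=max(h,min(640-h,x));y=max(h,min(480-h,y)); return cv2.resize(a['image'][y-h:y+h,x-h:x+h],(400,400),interpolation=cv2.INTER_CUBIC),(x-h,y-h)
P=[.6587,-.0371,.08]
a,oa=crop(s,proj(s,[P])[0]);b,ob=crop(e,proj(e,[P])[0]);print(oa,ob)
cv2.imwrite('pics/c2.png',np.hstack([a,b]))
```

```text
[ 0.6567646  -0.03664086  0.20752666] 0.02742077882791833 39.931413531303406 [-0.75200787 -0.11260394 -0.93474993]
[[-9.65178051e-01  2.61593093e-01 -6.19010479e-04]
 [ 2.61593082e-01  9.65178248e-01  1.00828457e-04]
 [ 6.23831478e-04 -6.46114455e-05 -9.99999803e-01]] 1.306123922801834
tool shift to pocket [-2.11757790e-03  7.65429059e-05  2.07525375e-01]
(238, 183) (294, 148)
```

View pics/c2.png

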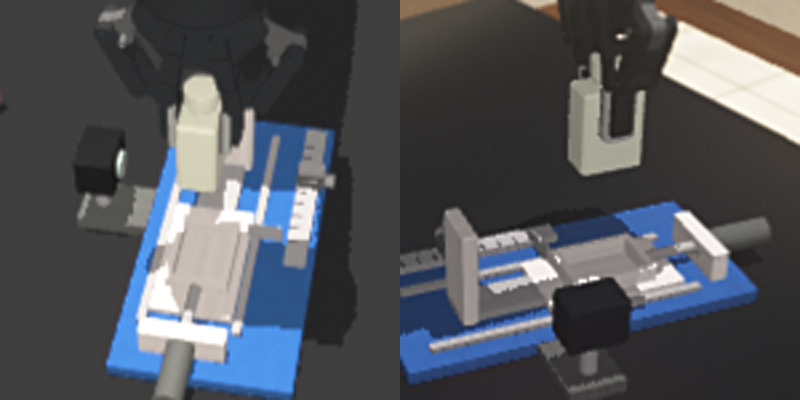

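Run:
```python
from h import *
s=load('s1.png');d=load('d1.png')
P=np.array([.6587,-.0371]);L=np.array([np.cos(.2632),-np.sin(.2632)]);N=np.array([-L[1],L[0]])
for hx,hy,z in((.026,.018,.031),(.031,.023,.031),(.026,.018,.019)):
    X=[[*(P+a*hx*L+b*hy*N),z] for a,b in((-1,-1),(-1,1),(1,1),(1,-1))]
    print(z,((proj(s,X)-[238,183])/.375).round(),((proj(d,X)-[294,148])/.375+[400,0]).round())
q=lambda p:((p[:2]-P)@L,(p[:2]-P)@N)
T=np.array([.65676,-.03664])
print('tcp',q(T))
print('cap scene',q(plane(s,[(238+202*.375,183+84*.375)],.1865)[0]))
print('side bottom corners',[q(plane(d,[(294+(x-400)*.375,148+y*.375)],.1085)[0]) for x,y in((584,174),(641,161))])
print('scene bottom corners',[q(plane(s,[(238+x*.375,183+y*.375)],.1085)[0]) for x,y in((179,188),(216,191))])
```

```text
0.031 [[185. 218.]
 [232. 224.]
 [220. 278.]
 [170. 271.]] [[576. 281.]
 [555. 254.]
 [621. 239.]
 [643. 266.]]
0.031 [[179. 212.]
 [240. 220.]
 [226. 285.]
 [162. 276.]] [[572. 286.]
 [546. 251.]
 [624. 234.]
 [653. 268.]]
0.019 [[185. 228.]
 [232. 235.]
 [220. 289.]
 [171. 282.]] [[575. 295.]
 [555. 268.]
 [620. 253.]
 [642. 280.]]
tcp (np.float64(-0.001992869977303163), np.float64(-6.0574363913014936e-05))
cap scene (np.float64(-0.005174875329262595), np.float64(6.415086221415707e-05))
side bottom corners [(np.float64(-0.017911312850875934), np.float64(-0.007441568746350724)), (np.float64(0.025122108922464102), np.float64(-0.005301621180300809))]
scene bottom corners [(np.float64(0.015900006184131295), np.float64(-0.01227886683105908)), (np.float64(0.014170257096512134), np.float64(0.012836548698714081))]
```

Run:
```python
from h import *
w=load('w0.png')
P=np.array([.6587,-.0371]);L=np.array([np.cos(.2632),-np.sin(.2632)]);N=np.array([-L[1],L[0]])
for n in('s0.png','d0.png'):
    s=load(n)
    m=cv2.inRange(cv2.cvtColor(s['image'],cv2.COLOR_BGR2HSV),(105,150,40),(125,255,255));m[:,:270]=0;m[:,440:]=0;m[:215]=0
    if n=='s0.png': m[:,370:]=0
    ys,xs=np.nonzero(m);X=plane(s,np.c_[xs,ys],.012)[:,:2];r=cv2.minAreaRect((X*1000).astype(np.float32));print(n,r)
def dr(d,x0,y0,sx,sc,ww,hh):
    im=cv2.resize(d['image'][y0:y0+hh,x0:x0+ww],None,fx=sc,fy=sc,interpolation=cv2.INTER_CUBIC)
    for hx,hy,z in((.026,.018,.031),(.031,.023,.031)):
        X=[[*(P+a*hx*L+b*hy*N),z] for a,b in((-1,-1),(-1,1),(1,1),(1,-1))]
        for u in proj(d,X): cv2.circle(im,tuple(int(v) for v in(u-[x0,y0]+.5)*sc),2,(0,0,255),-1)
    for X in ([*(P-.03*L+.054*N),.029],[*(P-.105*L),.085],[*(P-.105*L+.02*N),.085],[*(P-.105*L-.02*N),.085]):
        u=proj(d,[X])[0];cv2.circle(im,tuple(int(v) for v in(u-[x0,y0]+.5)*sc),2,(0,255,0),-1)
    return im
cv2.imwrite('pics/c3.png',np.hstack([dr(w,200,100,0,2,240,200),dr(load('s0.png'),285,210,0,4,80,100)]))
```

```text
s0.png ((636.676025390625, -15.036834716796875), (129.928955078125, 266.0083312988281), 74.90908813476562)
d0.png ((633.5261840820312, -19.23448944091797), (138.67999267578125, 262.02001953125), 75.16022491455078)
```

View pics/c3.png

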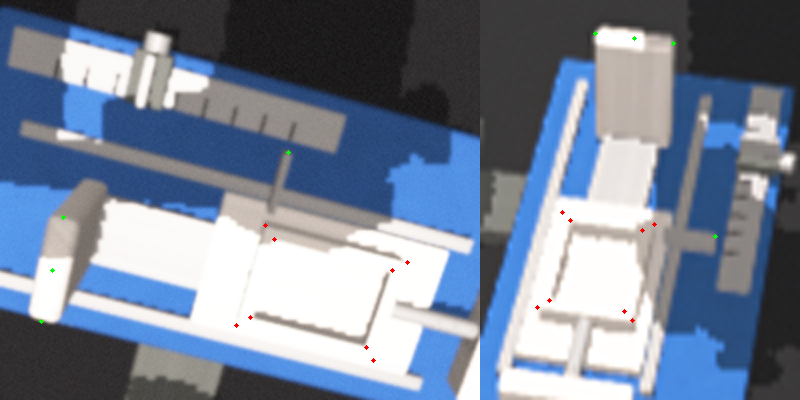

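Pocket rim and pointer agree with the fixture estimate to within about 2 mm: pointer tip predicted on its end, inner pocket corners near (255,316), (366,341) and (392,270) in the crop. Lower towards the pocket.

Request:
drive_tool(
  rows=[
    [[-0.0025,0,0.02],0],
    [[0,0,0.02],0],
    [[0,0,0.02],0],
    [[0,0,0.01],0],
    [[0,0,0],0],
    [[0,0,0],0],
  ],
)

```text
t: 5.6
tool_pos: [0.6597, -0.0374, 0.1385]
tool_rot: [0.412, 3.114, -0.0]
contact_force: [0.8, 0.0, -1.3]
opening: 0.0274
grip_force: 39.9
```

Request:
drive_tool(
  rows=[
    [[0,0,0.003],0],
    [[0,0,0.003],0],
    [[0,0,0.003],0],
    [[0,0,0.003],0],
    [[0,0,0],0],
    [[0,0,0],0],
  ],
)

```text
t: 6.2
tool_pos: [0.6593, -0.0373, 0.1258]
tool_rot: [-0.412, -3.114, 0.0]
contact_force: [0.3, -0.0, 0.3]
opening: 0.0275
grip_force: 39.9
```

Request:
drive_tool(
  rows=[
    [[0,0,0.002],0],
    [[0,0,0.002],0],
    [[0,0,0.002],0],
    [[0,0,0.0015],0],
    [[0,0,0],0],
    [[0,0,0],0],
  ],
)

```text
t: 6.8
tool_pos: [0.6593, -0.0373, 0.1183]
tool_rot: [-0.412, -3.114, 0.0]
contact_force: [-0.4, -0.8, 0.1]
opening: 0.0276
grip_force: 39.9
```

Request:
drive_tool(
  rows=[
    [[0,0,0.0008],0],
    [[0,0,0.0007],0],
    [[0,0,0],0],
    [[0,0,0],0],
  ],
)

```text
t: 7.2
tool_pos: [0.6595, -0.0373, 0.1181]
tool_rot: [-0.412, -3.115, 0.0]
contact_force: [-3.7, 0.2, 5.2]
opening: 0.0276
grip_force: 40.6
```

Request:
drive_tool(
  rows=[
    [[0,0,0],0],
    [[0,0,0],0],
    [[0,0,0],0],
    [[0,0,0],0],
    [[0,0,0],0],
  ],
  jaw=0.3,
)

```text
t: 7.7
tool_pos: [0.6593, -0.0373, 0.1167]
tool_rot: [-0.412, -3.114, -0.0]
contact_force: [-0.3, 0.5, -0.2]
opening: 0.0599
grip_force: 0.0
```

Request:
drive_tool(
  rows=[
    [[0,0,-0.01],0],
    [[0,0,-0.03],0],
    [[0,0,-0.04],0],
    [[0,0,-0.04],0],
    [[0.04,0,-0.03],0],
    [[0.04,0,0],0],
    [[0,0,0],0.14],
    [[0,0,0],0.14],
    [[0,0,0],0.14],
    [[0,0,0],0.14],
  ],
)

```text
t: 8.7
tool_pos: [0.582, -0.0165, 0.268]
tool_rot: [1.264, 2.875, 0.001]
contact_force: [0.7, 0.1, 0.2]
opening: 0.0598
grip_force: 0.0
```

Request:
drive_tool(
  rows=[
    [[0,0,0],0.145],
    [[0,0,0],0.145],
    [[0,0,0],0.145],
    [[0,0,0],0.145],
    [[0,0,0],0.145],
    [[0,0,0],0.145],
    [[0,0,0],0.145],
    [[0,0,0],0],
    [[0,0,0],0],
  ],
)

```text
t: 9.6
tool_pos: [0.5821, -0.0166, 0.2675]
tool_rot: [2.494, 1.909, 0.001]
contact_force: [-0.3, -0.4, -0.3]
opening: 0.0599
grip_force: 0.0
```

Run:
```python
from h import *
from scipy.spatial.transform import Rotation as Ro
o=ctrl.get_obs();R=Ro.from_rotvec(o['tool_rot']).as_matrix();print(o['tool_pos'],np.arctan2(R[1,1],R[0,1]))
w=grab('wrist','w2.png');s=grab('scene','s2.png')
P=np.array([.6587,-.0371]);L=np.array([np.cos(.2632),-np.sin(.2632)])
c,u=proj(w,[[*P,.097],[*(P-.105*L),.085]]);print(c,u,proj(s,[[*P,.097]]))
print('tool shift to handle',R.T@(np.r_[P-.105*L,0]-o['tool_pos']))
a=w['image'][0:400];b=cv2.resize(s['image'][190:340,265:375],(293,400),interpolation=cv2.INTER_CUBIC)
cv2.imwrite('pics/c4.png',np.hstack([a[:,80:586],b]))
```

```text
[ 0.58214758 -0.01655746  0.26749698] -0.2639803300975751
[452.08193159 241.07616357] [278.10646716 235.23658662] [[313.49052916 252.4379905 ]]
tool shift to handle [ 4.80566308e-05 -2.59283510e-02  2.67478728e-01]
```

View pics/c4.png

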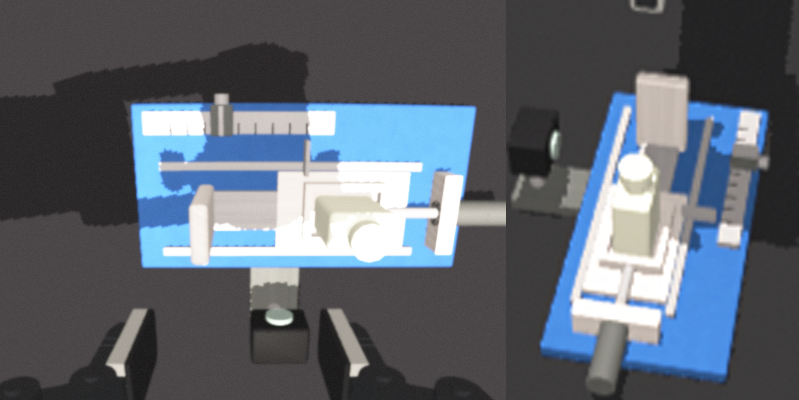

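The bottle stands upright in the pocket: its cap is at (448,241) in the wrist view, against a predicted (452,241). The handle is about 3 mm to +x of the estimate. Go to the handle.

Request:
drive_tool(
  rows=[
    [[0,-0.012,0.02],0],
    [[0,-0.011,0.03],0],
    [[0,0,0.035],0],
    [[0,0,0.035],0],
    [[0,0,0.02],0],
    [[0,0,0.01],0],
    [[0,0,0],0],
    [[0,0,0],0],
  ],
)

```text
t: 10.5
tool_pos: [0.5608, -0.0106, 0.1181]
tool_rot: [2.496, 1.906, 0.002]
contact_force: [-0.3, 0.4, 0.9]
opening: 0.0598
grip_force: 0.0
```

Request:
drive_tool(
  rows=[
    [[0,0,0],0],
    [[0,0,0],0],
    [[0,0,0],0],
    [[0,0,0],0],
    [[0,0,0],0],
    [[0,0,0],0],
    [[0,0,0],0],
    [[0,0,0],0],
  ],
  jaw=1,
  grip_force=60,
)

```text
t: 11.3
tool_pos: [0.5593, -0.0102, 0.118]
tool_rot: [-2.495, -1.906, 0.003]
contact_force: [-7.1, 1.6, 8.5]
opening: 0.0114
grip_force: 60.0
```

Run:
```python
from h import *
w=grab('wrist','w3.png');d=w
o=ctrl.get_obs();print(o['tool_pos'],o['opening'])
P=np.array([.6587,-.0371]);L=np.array([np.cos(.2632),-np.sin(.2632)]);N=np.array([-L[1],L[0]])
print(proj(w,[[*(P-.03*L+.054*N),.029],[*(P-.03*L+.04*N),.029]]+[[*(P-.03*L+k*L+.058*N),.038] for k in(-.035,-.065)]))
cv2.imwrite('pics/c5.png',w['image'])
```

```text
[ 0.55931662 -0.01018877  0.1179358 ] 0.01144868499017119
[[514.60659371 171.94052971]
 [509.90167139 207.94544027]
 [430.21548979 163.82312633]
 [344.94856142 163.61867475]]
```

View pics/c5.png

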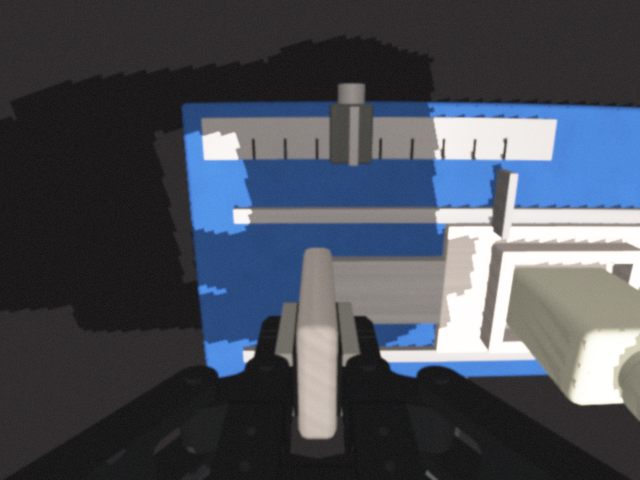

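The pointer's top face ends at about (513.5,172). The fin's top inner edge is at about (353.5,163), and the handle is gripped at (317,340).

Run:
```python
from h import *
w=load('w3.png')
g=cv2.cvtColor(w['image'],cv2.COLOR_BGR2GRAY)
print(g[175:178,490:522].mean(0).astype(int));print(g[150:160,326:376].mean(0).astype(int))
L=np.array([np.cos(.2632),-np.sin(.2632)])
a=plane(w,[(513.5,174)],.029)[0];b=plane(w,[(353.5,162)],.038)[0]
print((b-a)[:2]@L,(b-a))
```

```text
[129 127 126 111  87  71  72  76  78  76  76  76  75  77  77  78  78  77
  90 141 204 231 236 236 236 234 231 209 171 135 131 128]
[129 127 119  94  71  67  71  71  72  71  72  71  71  70  70  71  70  71
  72  71  74  76  89 113 130 138 138 138 137 137 133 120  97  78  73  72
  72  72  72  72  72  72  72  71  72  86 110 124 129 129]
-0.06168930209421376 [-0.05817294  0.02121561  0.009     ]
```

Request:
drive_tool(
  rows=[
    [[0,-0.002,0],0],
    [[0,-0.004,0],0],
    [[0,-0.005,0],0],
    [[0,-0.005,0],0],
    [[0,-0.005,0],0],
    [[0,-0.005,0],0],
    [[0,-0.005,0],0],
    [[0,-0.005,0],0],
    [[0,-0.005,0],0],
    [[0,-0.005,0],0],
  ],
)

```text
t: 12.35
tool_pos: [0.5169, 0.0012, 0.118]
tool_rot: [2.494, 1.904, 0.005]
contact_force: [7.1, -2.8, -0.9]
opening: 0.0114
grip_force: 58.9
```

Request:
drive_tool(
  rows=[
    [[0,-0.005,0],0],
    [[0,-0.005,0],0],
    [[0,-0.003,0],0],
    [[0,-0.002,0],0],
    [[0,0,0],0],
    [[0,0,0],0],
    [[0,0,0],0],
    [[0,0,0],0],
  ],
)

```text
t: 13.15
tool_pos: [0.5027, 0.0051, 0.118]
tool_rot: [2.494, 1.904, 0.005]
contact_force: [8.2, -2.8, -0.8]
opening: 0.0117
grip_force: 59.1
```

Run:
```python
from h import *
o=ctrl.get_obs();L=np.array([np.cos(.2632),-np.sin(.2632)])
print(o['tool_pos'],o['opening'],o['grip_force'],(o['tool_pos'][:2]-[.5593,-.0102])@L)
w=grab('wrist','w4.png');s=grab('scene','s4.png')
im=w['image'].copy(); cv2.imwrite('pics/c6.png',np.hstack([im[80:480,200:640],cv2.resize(s['image'][180:330,255:385],(347,400),interpolation=cv2.INTER_CUBIC)]))
```

```text
[0.50265155 0.00505037 0.11795129] 0.011670675774019803 59.06097114086151 -0.05866532824433347
```

View pics/c6.png

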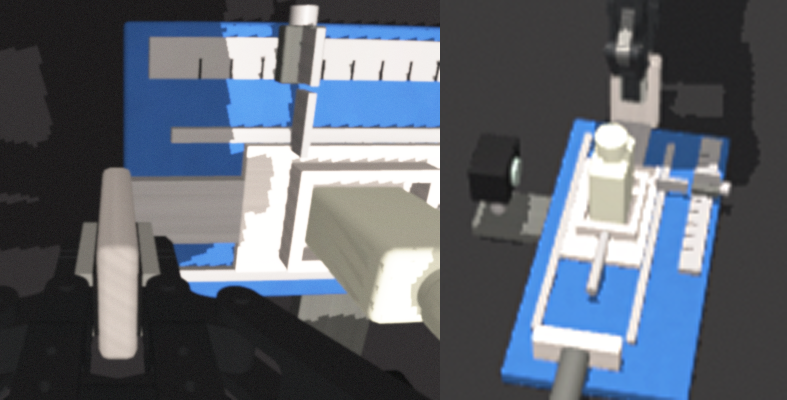

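The bottle still stands in its pocket. The pointer's top end is at about px (512,172) and the fin at about (518,160). Compute the gap.

Run:
```python
from h import *
w=load('w4.png');g=cv2.cvtColor(w['image'],cv2.COLOR_BGR2GRAY)
print(g[174:177,495:530].mean(0).astype(int));print(g[148:156,495:530].mean(0).astype(int))
L=np.array([np.cos(.2632),-np.sin(.2632)])
a=plane(w,[(512.5,174)],.029)[0]
for x in(514,516,518,520): print(x,(plane(w,[(x,158)],.038)[0]-a)[:2]@L)
```

```text
[ 79  81  84  82  82  84  83  86  86  86  86  88 110 169 225 238 239 239
 239 237 233 209 173 151 145 144 144 147 144 142 144 145 144 143 144]
[146 143 130 109  90  84  82  82  82  82  82  83  85  83  85  99 144 205
 233 240 241 241 241 240 232 200 132  81 112 180 224 238 240 240 241]
514 -0.004460064673625978
516 -0.0037237462505984526
518 -0.0029865955983806374
520 -0.0022486016390458824
```

Request:
drive_tool(
  rows=[
    [[0,-0.0012,0],0],
    [[0,-0.0012,0],0],
    [[0,-0.001,0],0],
    [[0,0,0],0],
    [[0,0,0],0],
    [[0,0,0],0],
    [[0,0,0],0],
    [[0,0,0],0],
    [[0,0,0],0],
    [[0,0,0],0],
  ],
)

```text
t: 14.25
tool_pos: [0.4994, 0.0059, 0.118]
tool_rot: [2.494, 1.903, 0.005]
contact_force: [8.8, -3.3, -1.6]
opening: 0.0111
grip_force: 59.0
```

Run:
```python
from h import *
o=ctrl.get_obs();L=np.array([np.cos(.2632),-np.sin(.2632)])
print((o['tool_pos'][:2]-[.5593,-.0102])@L,o['contact_force'])
w=grab('wrist','w5.png');g=cv2.cvtColor(w['image'],cv2.COLOR_BGR2GRAY)
print(g[174:177,495:540].mean(0).astype(int));print(g[150:156,495:540].mean(0).astype(int))
```

```text
-0.06199287339346404 [ 8.77290651 -3.26167839 -1.55204799]
[ 80  87  84  85  84  85  88  86  87  84  85  87 107 168 225 237 239 239
 238 237 231 207 169 150 147 147 148 147 147 145 147 145 146 146 145 145
 144 144 144 145 145 144 142 144 143]
[148 149 148 146 145 148 149 146 146 143 134 114  94  85  83  80  82  82
  81  81  83  83  82  84  97 151 214 236 240 240 241 240 237 220 164 108
 134 202 231 238 240 240 241 240 241]
```

```bash
python3 -c "
from station import ctrl
print(ctrl.finish_job())"
```

```text
the job is handed in; nothing more can be done
None
```

The job is handed in: the bottle was standing in its pocket when last viewed, and the gripper is holding the slide by its handle with the pointer about 0.6 mm from the mark (limit 5 mm). The hand-in call gave no verdict.

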